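Carry four sample bottles to the run rack in the same order

TASK

Move the four sample bottles from the grey storage rack to the blue run rack in the same order, counting the places on each rack from the end with the white tab, so that the first bottle stays first and the last stays last. Keep them upright, set each one down in its pocket without dropping it, and leave the small retained vials standing in the grey rack as they are.

Things in the scene. Friction and masses are not known exactly. Their poses are not given: they have to be found in the camera images.
- bottle_red_mid (a point): sample bottle with red screw cap, to be moved: straight round cylinder 30 mm in diameter and 90 mm tall, white with the top 20 mm (the cap) red, about 50 g. Point at its centre, half-way up (45 mm above its flat base), z up along the bottle. It stands in one pocket of the grey rack, before the vial of its cap colour; neighbours 56 mm apart, so grip across the row.
- bottle_yellow_mid (a point): sample bottle with yellow screw cap, to be moved: straight round cylinder 30 mm in diameter and 90 mm tall, white with the top 20 mm (the cap) yellow, about 50 g. Point at its centre, half-way up (45 mm above its flat base), z up along the bottle. It stands in one pocket of the grey rack, before the vial of its cap colour; neighbours 56 mm apart, so grip across the row.
- bottle_green_mid (a point): sample bottle with green screw cap, to be moved: straight round cylinder 30 mm in diameter and 90 mm tall, white with the top 20 mm (the cap) green, about 50 g. Point at its centre, half-way up (45 mm above its flat base), z up along the bottle. It stands in one pocket of the grey rack, before the vial of its cap colour; neighbours 56 mm apart, so grip across the row.
- bottle_black_mid (a point): sample bottle with black screw cap, to be moved: straight round cylinder 30 mm in diameter and 90 mm tall, white with the top 20 mm (the cap) black, about 50 g. Point at its centre, half-way up (45 mm above its flat base), z up along the bottle. It stands in one pocket of the grey rack, before the vial of its cap colour; neighbours 56 mm apart, so grip across the row.
- vial_red_mid (a point): small retained vial with red cap, stays where it is: glassy cylinder 22 mm in diameter, 40 mm tall, loose in its pocket. Point at its centre, half-way up (20 mm above its base).
- vial_yellow_mid (a point): small retained vial with yellow cap, stays where it is: glassy cylinder 22 mm in diameter, 40 mm tall, loose in its pocket. Point at its centre, half-way up (20 mm above its base).
- vial_green_mid (a point): small retained vial with green cap, stays where it is: glassy cylinder 22 mm in diameter, 40 mm tall, loose in its pocket. Point at its centre, half-way up (20 mm above its base).
- vial_black_mid (a point): small retained vial with black cap, stays where it is: glassy cylinder 22 mm in diameter, 40 mm tall, loose in its pocket. Point at its centre, half-way up (20 mm above its base).
- store_rack: grey storage rack 228 x 110 mm. 4 open pockets, 52 mm square, in a row at y = +84, +28, -28, -84 mm, x = 0; floor z = 4, walls 4 thick, tops z = 22. +y points to the end with the white tab (out to y = 130): y = +84 is first. Origin: underside, mid-row; z up. Fixed. Beyond a 22 mm ledge, vials stand in 28 mm pockets at x = +62, same y, tops at z = 44.
- run_rack: blue run rack 228 x 78 mm, empty at the start. 4 open pockets, 52 mm square, in a row at y = +84, +28, -28, -84 mm, x = 0; floor z = 4, walls 4 thick, tops z = 22. +y points to the end with the white tab (out to y = 130): y = +84 is first. Origin: underside, mid-row; z up. Fixed. A 22 mm ledge with paper labels lies along its +x side, top z = 22.
Not all that is in view belongs to the job. Leave any purple look-alike of the part that bears bottle_black_mid alone.

How it is judged:
At the end, for the whole second after the job is handed in: Each bottle stands upright (0.1 rad), released and at rest in the blue pocket (15 mm from its middle) whose number from the white tab equals that of the grey pocket with the vial of its cap colour; each vial stands within 15 mm of its start (((y of vial_red_mid in the frame of store_rack between 0.064 and 0.104 m and y of bottle_red_mid in the frame of run_rack between 0.069 and 0.099 m) or (y of vial_red_mid in the frame of store_rack between 0.008 and 0.048 m and y of bottle_red_mid in the frame of run_rack between 0.013 and 0.043 m) or (y of vial_red_mid in the frame of store_rack between -0.048 and -0.008 m and y of bottle_red_mid in the frame of run_rack between -0.043 and -0.013 m) or (y of vial_red_mid in the frame of store_rack between -0.104 and -0.064 m and y of bottle_red_mid in the frame of run_rack between -0.099 and -0.069 m)) and x of bottle_red_mid in the frame of run_rack between -0.015 and 0.015 m and z of each of bottle_red_mid, bottle_yellow_mid, bottle_green_mid, bottle_black_mid in the frame of run_rack below 0.056 m and angle between each of bottle_red_mid, bottle_yellow_mid, bottle_green_mid, bottle_black_mid's own z axis and vertical below 0.1 rad and linear speed of each of bottle_red, bottle_yellow, bottle_green, bottle_black below 0.02 m/s and distance of each of vial_red_mid, vial_yellow_mid, vial_green_mid, vial_black_mid from where it was at the start of the episode below 0.015 m and angle between each of vial_red_mid, vial_yellow_mid, vial_green_mid, vial_black_mid's own z axis and vertical below 0.15 rad and ((y of vial_yellow_mid in the frame of store_rack between 0.064 and 0.104 m and y of bottle_yellow_mid in the frame of run_rack between 0.069 and 0.099 m) or (y of vial_yellow_mid in the frame of store_rack between 0.008 and 0.048 m and y of bottle_yellow_mid in the frame of run_rack between 0.013 and 0.043 m) or (y of vial_yellow_mid in the frame of store_rack between -0.048 and -0.008 m and y of bottle_yellow_mid in the frame of run_rack between -0.043 and -0.013 m) or (y of vial_yellow_mid in the frame of store_rack between -0.104 and -0.064 m and y of bottle_yellow_mid in the frame of run_rack between -0.099 and -0.069 m)) and x of bottle_yellow_mid in the frame of run_rack between -0.015 and 0.015 m and ((y of vial_green_mid in the frame of store_rack between 0.064 and 0.104 m and y of bottle_green_mid in the frame of run_rack between 0.069 and 0.099 m) or (y of vial_green_mid in the frame of store_rack between 0.008 and 0.048 m and y of bottle_green_mid in the frame of run_rack between 0.013 and 0.043 m) or (y of vial_green_mid in the frame of store_rack between -0.048 and -0.008 m and y of bottle_green_mid in the frame of run_rack between -0.043 and -0.013 m) or (y of vial_green_mid in the frame of store_rack between -0.104 and -0.064 m and y of bottle_green_mid in the frame of run_rack between -0.099 and -0.069 m)) and x of bottle_green_mid in the frame of run_rack between -0.015 and 0.015 m and ((y of vial_black_mid in the frame of store_rack between 0.064 and 0.104 m and y of bottle_black_mid in the frame of run_rack between 0.069 and 0.099 m) or (y of vial_black_mid in the frame of store_rack between 0.008 and 0.048 m and y of bottle_black_mid in the frame of run_rack between 0.013 and 0.043 m) or (y of vial_black_mid in the frame of store_rack between -0.048 and -0.008 m and y of bottle_black_mid in the frame of run_rack between -0.043 and -0.013 m) or (y of vial_black_mid in the frame of store_rack between -0.104 and -0.064 m and y of bottle_black_mid in the frame of run_rack between -0.099 and -0.069 m)) and x of bottle_black_mid in the frame of run_rack between -0.015 and 0.015 m); the robot touches nothing.
It fails at once if a retained vial is knocked over, lifted or pushed more than 15 mm from its place (distance of any of vial_red_mid, vial_yellow_mid, vial_green_mid, vial_black_mid from where it was at the start of the episode above 0.015 m or angle between any of vial_red_mid, vial_yellow_mid, vial_green_mid, vial_black_mid's own z axis and vertical above 0.5 rad).
It fails at once if a sample bottle is tipped more than about 40 degrees (angle between any of bottle_red_mid, bottle_yellow_mid, bottle_green_mid, bottle_black_mid's own z axis and vertical above 0.7 rad).
It fails at once if a sample bottle is let go more than about 25 mm above its pocket floor ((height (world z) of bottle_red_mid above 0.075 m and contact force between the fingers and bottle_red below 0.02 N) or (height (world z) of bottle_yellow_mid above 0.075 m and contact force between the fingers and bottle_yellow below 0.02 N) or (height (world z) of bottle_green_mid above 0.075 m and contact force between the fingers and bottle_green below 0.02 N) or (height (world z) of bottle_black_mid above 0.075 m and contact force between the fingers and bottle_black below 0.02 N)).
It also fails if it takes over 107 s, if anything falls off the work surface, if the arm or the gripper's body presses on something with over 40 N, if the wrist force passes 120 N, or if a joint passes its speed limit or range.

ROBOT

A 6-joint arm with a two-finger parallel gripper is mounted at the origin on the work surface. World frame = base frame: x ahead of the robot, y to its left, z up, the work surface at z = 0. Lengths are in m, angles in rad, forces in N, time in s.
With the tool pointing down it reaches from about 0.35 to 0.975 m from the base axis. Payload 4.9 kg.
Tool frame: the origin (TCP) lies on the mounting face of the last link; the fingertips stand 173 mm ahead of it and the grasp point (between the pads) lies 155 mm ahead of it; z points along the fingers, y is the direction in which the jaws open and shut (so a half turn about z gives the same grasp; the last joint's range is limited). The gripper opens to 85 mm and grips with 20 to 120 N. Pads are 22 mm wide; open, the fingers measure 114 mm over their backs; the gripper's body (76 mm by 85 mm) begins 54 mm behind the grasp point. The pads swing forward as they close: fully open they stand 13 mm farther back than shut.
Start: joints at [1.152, 0.053, 1.613, -0, 1.476, -0.119], TCP at [0.185, 0.597, 0.405] pointing down, gripper open.
Joint ranges: [-3.01, 3.01], [-1.01, 2.22], [0.06, 2.58], [-1.02, 4.17], [0.09, 2.62], [-3.14, 3.14]. Speed limits (rad/s): [2.57, 2.57, 3.14, 3.14, 3.14, 3.14].

INTERFACE

Orientations are given as a unit quaternion [w, x, y, z].
In Python, from plant import manip gives the robot as it stands.
- The arm moves only by the tool play_rows, never from a script. Its argument "increments" is a list of rows, each an object with "offset": the shift along the tool's x, y, z in mm, a list of three; "twist": the turn about the tool's z in rad; "grip": the opening, from 0 (shut) to 1 (fully open). In form: [{"offset": [dx, dy, dz], "twist": twist, "grip": grip}, ...]. A call has 1 to 5 rows; each row is the pose to reach, as a shift and turn from the pose commanded when the call began, along the tool's axes at that moment; what a row does not reach only later rows make up. A row lasts 1/12 s, in which the tool goes at most 41.7 mm and 7.16 degrees, less where a joint would pass 70% of its speed; a pose out of reach is approached as far as the arm can. A call with a gripper value outside its range is refused whole. The fingers move at their own pace and stop on an object; the grip force is fixed at half the most. Time passes only in rows, so rows that repeat a pose let the fingers close. It gives the time, the measured TCP pose, the force and the opening at its end, in the units of the state.
- manip.state(): the state, without advancing time (a new reading comes with each control period).
- manip.grab_frame(name): name is "side" or "top"; returns the picture (480x640x3 uint8, blue, green, red); there is no depth.
- manip.get_calibration(name): a dict with "fx", "fy", "cx", "cy" (pixels), "T" (4x4, takes a point from camera to world coordinates). Camera axes: x right, y down, z forward; pixel columns grow to the right and rows downward; lengths in m; the calibration is good to about 2 mm. A picture is of the moment at which its call begins. get_calibration takes no time and is no camera call.
- manip.job_done(): hands the job in, once; it reports no verdict.
Trained networks look in the newest picture that a camera, given by its name, has taken for a name from the list of things; names that differ only in an ending like _2 or _b are one class to them, and where a whole thing is asked for, a point or a joint stands for the part that bears it (a point fixed in the world has none). Each returns a list of dicts, best first, with "p" (0 to 1); they miss things now and then, are a little off and sometimes report something else, mostly with a low value. They report only what shows in the picture. A call takes as long as a camera call. They do not tell look-alikes from the thing itself.
- manip.boxes_of(query, camera): "xyz" ([x, y, z] in m, in the coordinates of the camera as it stood for that picture, good to about 4 mm: the middle of the surface that is visible of it).
- manip.tip_of(query, camera): "xyz" ([x, y, z] in m, in the coordinates of the camera as it stood for that picture, good to about 4 mm: a listed point, or the origin of a listed thing).
The state is a dict: "time": time; "joint_pos": joint angles; "joint_vel": joint speeds; "joint_efforts": joint torques, N m; "tool_pos": TCP position; "tool_rot": TCP orientation; "contact_force": force on the tool from outside, world axes, zero at the start; "ft_torque": the same for the moment, N m; "gripper_width": opening from 0.0 (shut) to 1.0 (fully open).
Only numpy, scipy, OpenCV 4.12 (cv2) and the standard library are available. Lean on these libraries where they do the work, as an engineer would, in place of code of your own. Each camera call takes 0.05 s, during which the arm holds its last target. There are 200 camera calls.

## Working session

There is one attempt and no reset: what is moved stays moved. The work goes in short steps, Python scripts to look and compute and a tool call to move; the robot and the scene stay as the last step left them, time stands still between calls to the robot, and variables do not carry over. Pictures are saved under pics/ and viewed, about 12 in all and at most 16, crops included, and the job is handed in when it is done.

Besides the shell and the picture viewer there is one more tool, called after "Request:" as a command line: name --argument value ..., lists and objects as JSON in quotes. play_rows: Moves the arm, as the interface text tells. Its arguments: {"type":"object","properties":{"increments":{"type":"array"}},"required":["increments"]}

```bash
mkdir -p pics; cat > h.py <<'E'
from plant import manip
import numpy as np, cv2
from scipy.spatial.transform import Rotation as R
def w(cam,p):
    T=np.array(manip.get_calibration(cam)["T"]); return (T@np.r_[p,1])[:3]
def pix(cam,P):
    c=manip.get_calibration(cam); q=np.linalg.inv(np.array(c["T"]))@np.r_[P,1]
    return c["fx"]*q[0]/q[2]+c["cx"], c["fy"]*q[1]/q[2]+c["cy"]
def snap(cam,n):
    f=manip.grab_frame(cam); cv2.imwrite(f"pics/{n}.png",f); return f
E
python3 - <<'E'
from h import *
np.set_printoptions(precision=4,suppress=True)
s=manip.state();print(s["time"],s["tool_pos"],s["tool_rot"],s["gripper_width"])
for c in("top","side"):
    snap(c,c+"0");print(c,manip.get_calibration(c))
    for n in ["store_rack","run_rack"]+[f"{a}_{k}_mid" for a in("bottle","vial") for k in("red","yellow","green","black")]:
        for d in manip.tip_of(n,c)[:3]: print(c,n,round(d["p"],2),w(c,d["xyz"]))
print(manip.state()["time"])
E
```

```text
0.0 [0.1845 0.5969 0.4035] [-0.0003  0.1493  0.9888 -0.001 ] 1.0041601093128185
top {'fx': 550.8125642448217, 'fy': 550.8125642448217, 'cx': 307.4982948765595, 'cy': 236.71590525366062, 'T': array([[-0.0103, -0.9874,  0.1582,  0.3544],
       [-0.9999,  0.0084, -0.0128,  0.0144],
       [ 0.0113, -0.1583, -0.9873,  1.071 ],
       [ 0.    ,  0.    ,  0.    ,  1.    ]])}
top store_rack 0.62 [0.4975 0.2329 0.0024]
top run_rack 0.58 [ 0.4984 -0.1999  0.0022]
top bottle_red_mid 0.91 [0.5049 0.2679 0.0529]
top bottle_yellow_mid 0.89 [0.486  0.1535 0.0472]
top bottle_green_mid 0.55 [0.5162 0.3127 0.0494]
top bottle_black_mid 0.78 [0.4936 0.2085 0.0521]
top bottle_black_mid 0.75 [0.396  0.119  0.0495]
top bottle_black_mid 0.57 [0.4076 0.2016 0.0445]
top vial_red_mid 0.45 [0.5664 0.2483 0.0218]
top vial_yellow_mid 0.53 [0.5453 0.1387 0.0244]
top vial_black_mid 0.51 [0.5597 0.1928 0.0235]
side {'fx': 524.4953321437252, 'fy': 524.4953321437252, 'cx': 319.0268435733074, 'cy': 235.84558762532566, 'T': array([[ 0.7776, -0.4397,  0.4494,  0.106 ],
       [-0.6287, -0.5535,  0.5463, -0.5204],
       [ 0.0086, -0.7074, -0.7068,  0.7265],
       [ 0.    ,  0.    ,  0.    ,  1.    ]])}
side store_rack 0.66 [0.4989 0.2338 0.0018]
side run_rack 0.74 [ 0.4941 -0.1996 -0.0011]
side bottle_red_mid 0.93 [0.4971 0.2653 0.0491]
side bottle_yellow_mid 0.6 [0.4814 0.148  0.0485]
side bottle_green_mid 0.7 [ 0.4964 -0.1993  0.    ]
side bottle_black_mid 0.93 [0.3912 0.1211 0.0503]
side bottle_black_mid 0.83 [0.4024 0.2064 0.0447]
side bottle_black_mid 0.68 [0.492  0.2089 0.0499]
side vial_red_mid 0.48 [0.5698 0.2474 0.0277]
side vial_yellow_mid 0.62 [0.5432 0.1416 0.0275]
side vial_green_mid 0.53 [0.5701 0.3026 0.024 ]
side vial_green_mid 0.21 [0.4817 0.1477 0.0484]
side vial_black_mid 0.73 [0.4923 0.2122 0.048 ]
side vial_black_mid 0.5 [0.553  0.1947 0.0248]
side vial_black_mid 0.22 [0.5698 0.2461 0.0255]
1.1
```

View pics/top0.png

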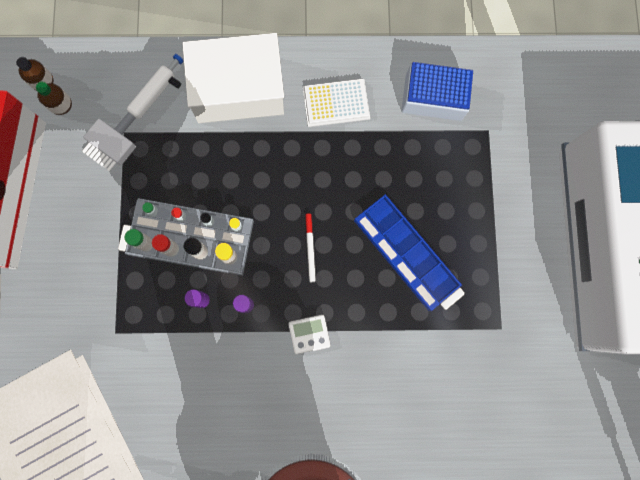

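View pics/side0.png

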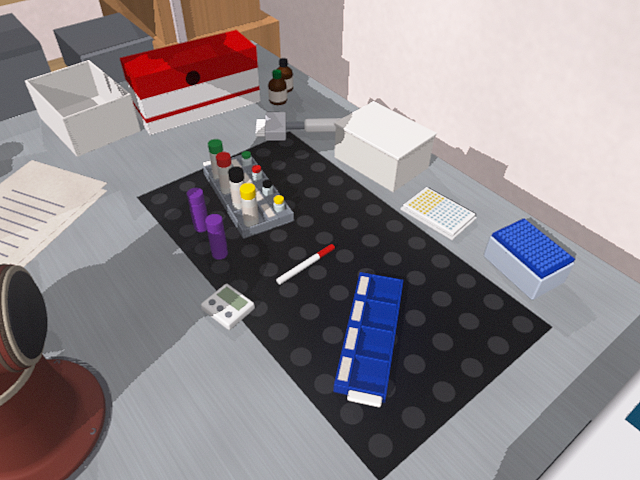

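The top view shows the grey tab at the left (126,238). From it the order is green (133,237), red (161,242), black (193,245), yellow (223,251), and the vials follow the same order. The blue tab is at the lower right (453,299), and the purple look-alikes are at (197,298) and (242,303). The side view agrees. Next I'll refine the poses with a silhouette fit and the cap centroids.

```bash
cat > fit.py <<'E'
from h import *
from scipy.optimize import minimize
np.set_printoptions(precision=4,suppress=True)
box=np.array([[x,y,z] for x in(-.03,.048) for y in(-.114,.114) for z in(0,.022)])
hulls={}
for c in("top","side"):
    f=cv2.imread(f"pics/{c}0.png"); h=cv2.cvtColor(f,cv2.COLOR_BGR2HSV)
    m=cv2.inRange(h,(105,120,50),(128,255,255))
    u,v=map(int,pix(c,[.497,-.2,.01])); k=np.zeros_like(m); cv2.circle(k,(u,v),100,255,-1)
    cs,_=cv2.findContours(m&k,cv2.RETR_EXTERNAL,cv2.CHAIN_APPROX_NONE)
    hulls[c]=cv2.convexHull(np.vstack([q for q in cs if cv2.contourArea(q)>60])).astype(np.float32)
def cost(p):
    Q=box@R.from_euler("z",p[2]).as_matrix().T+[p[0],p[1],0]; s=0
    for c,hm in hulls.items():
        hp=cv2.convexHull(np.array([pix(c,q) for q in Q],np.float32))
        i,_=cv2.intersectConvexConvex(hm,hp); a,b=cv2.contourArea(hm),cv2.contourArea(hp)
        s+=1-i/(a+b-i)
    return s
for a in(2.2,2.4,2.6):
    r=minimize(cost,[.497,-.2,a],method="Nelder-Mead",options=dict(initial_simplex=np.array([.497,-.2,a])+np.array([[0,0,0],[.02,0,0],[0,.02,0],[0,0,.2]]),xatol=1e-5,fatol=1e-5))
    print("run",r.x,r.fun)
th=r.x[2]; M=R.from_euler("z",th).as_matrix()
for y in(.084,.028,-.028,-.084): print("pocket",y,M@[0,y,0]+[r.x[0],r.x[1],0])
f=cv2.imread("pics/top0.png");h=cv2.cvtColor(f,cv2.COLOR_BGR2HSV)
cal=manip.get_calibration("top");T=np.array(cal["T"])
for n,p,lo,hi in[("green",(.516,.3127),(45,80,40),(85,255,255)),("red",(.505,.268),(0,150,60),(8,255,255)),("black",(.4936,.2085),(0,0,0),(179,255,45)),("yellow",(.486,.1535),(20,150,80),(35,255,255))]:
    m=cv2.inRange(h,lo,hi);u,v=map(int,pix("top",[*p,.094]));k=np.zeros_like(m);cv2.circle(k,(u,v),13,255,-1)
    (a,b),rad=cv2.minEnclosingCircle(cv2.findNonZero(m&k))
    d=T[:3,:3]@[(a-cal["cx"])/cal["fx"],(b-cal["cy"])/cal["fy"],1]
    print(n,(round(a),round(b)),round(rad,1),T[:3,3]+d*(.09-T[2,3])/d[2])
q=manip.state()["tool_rot"];print(R.from_quat([q[1],q[2],q[3],q[0]]).as_matrix())
E
python3 fit.py
```

```text
run [ 0.4962 -0.1988  2.2274] 0.09810145936966042Traceback (most recent call last):
  File "fit.py", line 20, in <module>
    r=minimize(cost,[.497,-.2,a],method="Nelder-Mead",options=dict(initial_simplex=np.array([.497,-.2,a])+np.array([[0,0,0],[.02,0,0],[0,.02,0],[0,0,.2]]),xatol=1e-5,fatol=1e-5))
    res = _minimize_neldermead(fun, x0, args, callback, bounds=bounds,
                               **options)
    fxcc = func(xcc)
    fx = function(np.copy(x), *(wrapper_args + args))
  File "fit.py", line 15, in cost
    hp=cv2.convexHull(np.array([pix(c,q) for q in Q],np.float32))
                                ~~~^^^^^
  File "h.py", line 7, in pix
    c=manip.get_calibration(cam); q=np.linalg.inv(np.array(c["T"]))@np.r_[P,1]
ValueError: time passes only in moves, steps and waits
```

```bash
cat > c.py <<'E'
import functools
from h import manip
manip_cal=manip.get_calibration
E
python3 - <<'E'
s=open('h.py').read()
s=s.replace("def w(","CAL={c:manip.get_calibration(c) for c in('top','side')}\ndef w(",1).replace('manip.get_calibration(cam)','CAL[cam]')
open('h.py','w').write(s)
f=open('fit.py').read().replace('manip.get_calibration("top")','CAL["top"]').replace("(2.2,2.4,2.6)","(2.2,2.4)")
open('fit.py','w').write(f)
E
rm c.py; python3 fit.py
```

```text
run [ 0.4962 -0.1988  2.2274] 0.09810145936966042
run [ 0.4962 -0.1988  2.2274] 0.09810072434406047
pocket 0.084 [ 0.4297 -0.25    0.    ]
pocket 0.028 [ 0.474  -0.2158  0.    ]
pocket -0.028 [ 0.5184 -0.1817  0.    ]
pocket -0.084 [ 0.5628 -0.1475  0.    ]
green (134, 238) 9.2 [0.5128 0.3144 0.09  ]
red (160, 242) 8.9 [0.5033 0.2657 0.09  ]
black (192, 246) 8.2 [0.4966 0.2093 0.09  ]
yellow (224, 251) 8.6 [0.4866 0.1525 0.09  ]
[[-0.9554  0.2953  0.    ]
 [ 0.2953  0.9554 -0.    ]
 [-0.     -0.     -1.    ]]
```

```bash
cat > plan.py <<'E'
# usage: plan.py x,y,z,phi ... : grasp-point waypoints (mm, deg of jaw axis); prints per-call offset/twist
from h import *
import sys
s=manip.state();q=s["tool_rot"];M=R.from_quat([q[1],q[2],q[3],q[0]]).as_matrix()
phi=np.arctan2(M[1,1],M[0,1]);p=np.array(s["tool_pos"])*1000-[0,0,155]
print("t",round(s["time"],1),"grasp",p.round(1),"phi",np.degrees(phi).round(1),"w",round(s["gripper_width"],2),"J",np.round(s["joint_pos"],2))
for a in sys.argv[1:]:
    g=np.array([float(v) for v in a.split(",")]);t=np.radians(g[3])
    dphi=(t-phi+np.pi)%(2*np.pi)-np.pi
    n=int(max(np.ceil(np.linalg.norm(g[:3]-p)/165),np.ceil(abs(dphi)/.55),1))
    P0,F0=p.copy(),phi
    for k in range(1,n+1):
        d=P0+(g[:3]-P0)*k/n-p; yv=np.array([np.cos(phi),np.sin(phi),0]);xv=np.array([-yv[1],yv[0],0])
        o=np.round([d@xv,d@yv,-d[2]]);tw=round(-(F0+dphi*k/n-phi),2)
        p=p+o[0]*xv+o[1]*yv-[0,0,o[2]];phi-=tw
        print(a,"call",o.astype(int).tolist(),tw)
E
python3 plan.py 513,314,190,-10.7 513,314,72,-10.7
```

```text
t 1.1 grasp [184.6 597.1 249.7] phi 72.8 w 1.0 J [ 1.15  0.05  1.61 -0.    1.48 -0.12]
513,314,190,-10.7 call [-132, -58, 20] 0.49
513,314,190,-10.7 call [-144, 12, 20] 0.48
513,314,190,-10.7 call [-123, 76, 20] 0.49
513,314,72,-10.7 call [0, 0, 118] -0.0
```

Request:
play_rows --increments '[{"offset":[-33,-14,5],"twist":0.1,"grip":1},{"offset":[-66,-29,10],"twist":0.2,"grip":1},{"offset":[-99,-43,15],"twist":0.3,"grip":1},{"offset":[-132,-58,20],"twist":0.4,"grip":1},{"offset":[-132,-58,20],"twist":0.49,"grip":1}]'

```text
time: 1.52
tool_pos: [0.297, 0.4995, 0.3834]
tool_rot: [0.001, 0.389, 0.921, -0.001]
contact_force: [0.3, 0.8, -0.8]
gripper_width: 1.003
```

Request:
play_rows --increments '[{"offset":[-36,3,5],"twist":0.1,"grip":1},{"offset":[-72,6,10],"twist":0.2,"grip":1},{"offset":[-108,9,15],"twist":0.3,"grip":1},{"offset":[-144,12,20],"twist":0.4,"grip":1},{"offset":[-144,12,20],"twist":0.48,"grip":1}]'

```text
time: 1.93
tool_pos: [0.4069, 0.4054, 0.3636]
tool_rot: [0.001, 0.597, 0.802, -0.001]
contact_force: [-0.2, -0.3, -0.2]
gripper_width: 1.002
```

Request:
play_rows --increments '[{"offset":[-31,19,5],"twist":0.1,"grip":1},{"offset":[-62,38,10],"twist":0.2,"grip":1},{"offset":[-92,57,15],"twist":0.3,"grip":1},{"offset":[-123,76,20],"twist":0.4,"grip":1},{"offset":[-123,76,20],"twist":0.49,"grip":1}]'

```text
time: 2.35
tool_pos: [0.5159, 0.3101, 0.3437]
tool_rot: [0.001, 0.774, 0.633, -0.0]
contact_force: [-0.3, 0.1, -0.4]
gripper_width: 0.998
```

Request:
play_rows --increments '[{"offset":[4,-3,20],"twist":0,"grip":1},{"offset":[4,-3,20],"twist":0,"grip":1}]'

```text
time: 2.52
tool_pos: [0.5099, 0.3177, 0.3214]
tool_rot: [-0.001, 0.771, 0.637, -0.003]
contact_force: [-1.3, -0.9, -0.9]
gripper_width: 1.006
```

```bash
python3 plan.py 513,314,72,-10.7; python3 - <<'E'
from h import *
f=snap("side","s1"); cv2.imwrite("pics/s1c.png",cv2.resize(f[100:290,130:370],None,fx=3,fy=3))
E
```

```text
t 2.5 grasp [509.9 317.7 166.4] phi -10.9 w 1.01 J [0.43 0.06 1.75 0.   1.34 0.62]
513,314,72,-10.7 call [-3, 4, 94] -0.0
```

View pics/s1c.png

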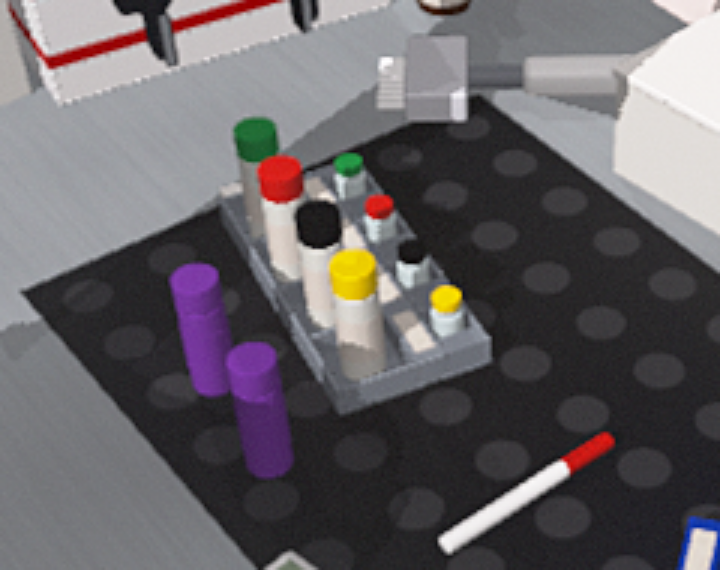

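The crop shows the row from the tab as green, red, black, yellow, all upright, with the matching vials behind them. The fingers are above the green bottle (crop 160–300, 20). Descending now.

Request:
play_rows --increments '[{"offset":[-4,3,30],"twist":0,"grip":1},{"offset":[-4,3,60],"twist":0,"grip":1},{"offset":[-4,3,85],"twist":0,"grip":1},{"offset":[-4,3,97],"twist":0,"grip":1},{"offset":[-4,3,97],"twist":0,"grip":1}]'

```text
time: 2.98
tool_pos: [0.511, 0.3136, 0.2246]
tool_rot: [-0.001, 0.77, 0.638, -0.003]
contact_force: [-0.5, 0.3, -1.0]
gripper_width: 1.0
```

```bash
python3 plan.py 513,314,72,-10.7; python3 - <<'E'
from h import *
f=snap("side","s2"); cv2.imwrite("pics/s2c.png",cv2.resize(f[80:270,130:370],None,fx=3,fy=3))
E
```

```text
t 3.0 grasp [511.  313.6  69.6] phi -10.8 w 1.0 J [ 0.43  0.17  1.8  -0.    1.17  0.61]
513,314,72,-10.7 call [1, 2, -2] -0.0
```

View pics/s2c.png

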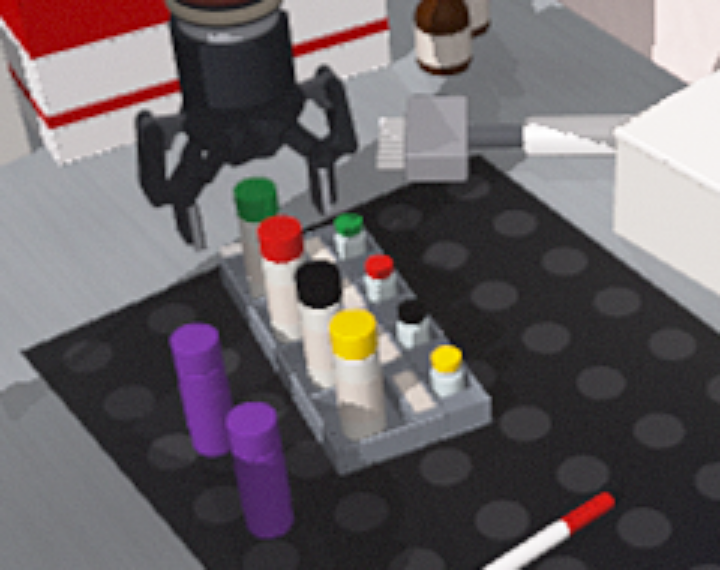

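The open fingers straddle the green bottle (crop 190,240 and 325,205), clear of the vials and neighbours. Closing.

Request:
play_rows --increments '[{"offset":[0,0,0],"twist":0,"grip":0},{"offset":[0,0,0],"twist":0,"grip":0},{"offset":[0,0,0],"twist":0,"grip":0},{"offset":[0,0,0],"twist":0,"grip":0},{"offset":[0,0,0],"twist":0,"grip":0}]'

```text
time: 3.45
tool_pos: [0.5128, 0.3141, 0.2289]
tool_rot: [0.0, 0.771, 0.637, 0.001]
contact_force: [-0.5, -0.5, 5.3]
gripper_width: 0.341
```

Request:
play_rows --increments '[{"offset":[0,0,0],"twist":0,"grip":0},{"offset":[0,0,0],"twist":0,"grip":0},{"offset":[0,0,0],"twist":0,"grip":0},{"offset":[0,0,0],"twist":0,"grip":0},{"offset":[0,0,0],"twist":0,"grip":0}]'

```text
time: 3.87
tool_pos: [0.5129, 0.3142, 0.2288]
tool_rot: [0.0, 0.771, 0.637, 0.001]
contact_force: [-1.0, 1.0, 4.9]
gripper_width: 0.338
```

Request:
play_rows --increments '[{"offset":[0,0,-15],"twist":0,"grip":0},{"offset":[0,0,-45],"twist":0,"grip":0},{"offset":[0,0,-80],"twist":0,"grip":0},{"offset":[0,0,-115],"twist":0,"grip":0},{"offset":[0,0,-115],"twist":0,"grip":0}]'

```text
time: 4.28
tool_pos: [0.5143, 0.3148, 0.3513]
tool_rot: [0.002, 0.771, 0.637, 0.006]
contact_force: [1.1, 0.4, 0.7]
gripper_width: 0.337
```

```bash
python3 plan.py 430,-250,187,-52.4 430,-250,75,-52.4; python3 - <<'E'
from h import *
f=snap("side","s3"); cv2.imwrite("pics/s3c.png",cv2.resize(f[80:270,130:370],None,fx=2,fy=2))
E
```

```text
t 4.3 grasp [514.3 314.8 196.3] phi -10.8 w 0.34 J [ 0.43  0.04  1.72 -0.    1.37  0.61]
430,-250,187,-52.4 call [-143, 6, 2] 0.18
430,-250,187,-52.4 call [-139, 31, 3] 0.18
430,-250,187,-52.4 call [-131, 56, 2] 0.18
430,-250,187,-52.4 call [-120, 78, 2] 0.19
430,-250,75,-52.4 call [0, 0, 112] -0.0
```

View pics/s3c.png

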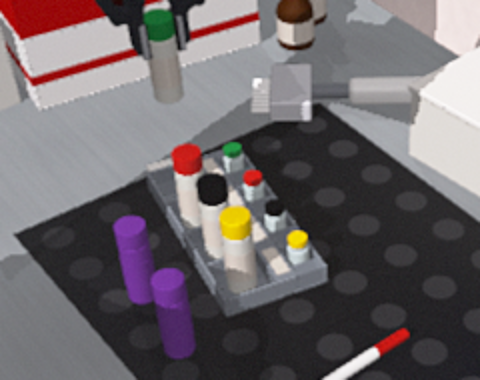

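The green bottle hangs upright in the grip (165,60), and its neighbours and the vials haven't moved. Carrying it over.

Request:
play_rows --increments '[{"offset":[-24,1,0],"twist":0.03,"grip":0},{"offset":[-54,2,1],"twist":0.07,"grip":0},{"offset":[-84,3,1],"twist":0.11,"grip":0},{"offset":[-114,5,2],"twist":0.15,"grip":0},{"offset":[-143,6,2],"twist":0.18,"grip":0}]'

```text
time: 4.75
tool_pos: [0.4905, 0.171, 0.3382]
tool_rot: [-0.001, 0.825, 0.565, -0.002]
contact_force: [1.0, -0.9, -0.1]
gripper_width: 0.337
```

Request:
play_rows --increments '[{"offset":[-28,6,0],"twist":0.04,"grip":0},{"offset":[-56,12,1],"twist":0.07,"grip":0},{"offset":[-84,19,1],"twist":0.11,"grip":0},{"offset":[-112,25,2],"twist":0.15,"grip":0},{"offset":[-139,31,2],"twist":0.18,"grip":0}]'

```text
time: 5.17
tool_pos: [0.4692, 0.0302, 0.3364]
tool_rot: [-0.001, 0.873, 0.488, -0.001]
contact_force: [-0.1, -0.8, -0.5]
gripper_width: 0.336
```

Request:
play_rows --increments '[{"offset":[-26,11,0],"twist":0.04,"grip":0},{"offset":[-52,22,1],"twist":0.07,"grip":0},{"offset":[-78,34,1],"twist":0.11,"grip":0},{"offset":[-105,45,2],"twist":0.15,"grip":0},{"offset":[-131,56,2],"twist":0.18,"grip":0}]'

```text
time: 5.58
tool_pos: [0.4486, -0.1106, 0.3345]
tool_rot: [-0.001, 0.913, 0.408, -0.001]
contact_force: [-0.2, -0.2, -0.8]
gripper_width: 0.341
```

Request:
play_rows --increments '[{"offset":[-36,23,0],"twist":0.05,"grip":0},{"offset":[-66,43,0],"twist":0.1,"grip":0},{"offset":[-96,62,0],"twist":0.14,"grip":0},{"offset":[-120,78,0],"twist":0.19,"grip":0},{"offset":[-120,78,0],"twist":0.19,"grip":0}]'

```text
time: 6.0
tool_pos: [0.4267, -0.2545, 0.335]
tool_rot: [-0.0, 0.948, 0.317, -0.001]
contact_force: [-0.6, -0.1, -0.3]
gripper_width: 0.336
```

Request:
play_rows --increments '[{"offset":[0,0,0],"twist":0,"grip":0},{"offset":[0,0,0],"twist":0,"grip":0},{"offset":[0,0,0],"twist":0,"grip":0}]'

```text
time: 6.25
tool_pos: [0.4279, -0.2498, 0.3356]
tool_rot: [-0.001, 0.947, 0.321, -0.0]
contact_force: [0.3, -0.4, -0.2]
gripper_width: 0.339
```

```bash
python3 plan.py 430,-250,76,-52.4
```

```text
t 6.2 grasp [ 427.9 -249.8  180.6] phi -52.6 w 0.34 J [-0.68 -0.21  1.98  0.    1.38  0.24]
430,-250,76,-52.4 call [2, 1, 105] -0.0
```

Request:
play_rows --increments '[{"offset":[2,1,25],"twist":0,"grip":0},{"offset":[2,1,55],"twist":0,"grip":0},{"offset":[2,1,75],"twist":0,"grip":0},{"offset":[2,1,85],"twist":0,"grip":0},{"offset":[2,1,85],"twist":0,"grip":0}]'

```text
time: 6.67
tool_pos: [0.4294, -0.2487, 0.2486]
tool_rot: [-0.003, 0.947, 0.321, -0.002]
contact_force: [0.2, 0.8, -1.8]
gripper_width: 0.333
```

Request:
play_rows --increments '[{"offset":[0,0,7],"twist":0,"grip":0},{"offset":[0,0,13],"twist":0,"grip":0},{"offset":[0,0,19],"twist":0,"grip":0},{"offset":[0,0,19],"twist":0,"grip":0},{"offset":[0,0,19],"twist":0,"grip":0}]'

```text
time: 7.08
tool_pos: [0.4302, -0.2505, 0.2329]
tool_rot: [0.0, 0.947, 0.32, 0.0]
contact_force: [-0.3, -0.1, 0.5]
gripper_width: 0.338
```

```bash
python3 plan.py; python3 - <<'E'
from h import *
f=snap("side","s4"); cv2.imwrite("pics/s4c.png",cv2.resize(f[220:430,280:480],None,fx=2.8,fy=2.8))
E
```

```text
t 7.1 grasp [ 430.2 -250.5   77.9] phi -52.7 w 0.34 J [-0.68 -0.08  2.05 -0.    1.17  0.24]
```

View pics/s4c.png

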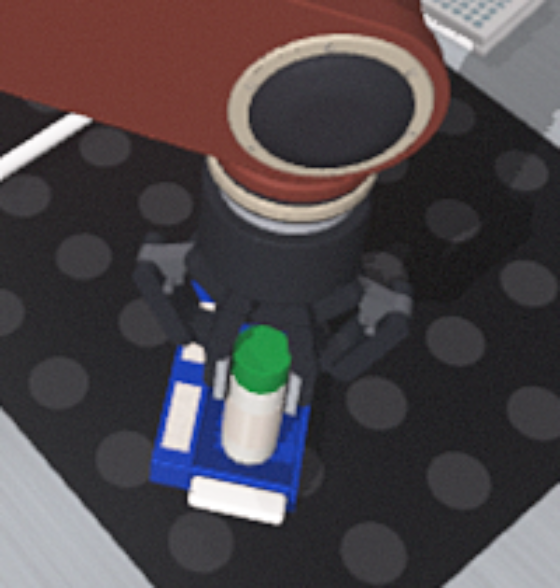

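The green bottle is in the pocket next to the white tab, central (crop 250,450). I'll lower the last few mm, release, and rise.

Request:
play_rows --increments '[{"offset":[0,0,2],"twist":0,"grip":0},{"offset":[0,0,4],"twist":0,"grip":0},{"offset":[0,0,4],"twist":0,"grip":0}]'

```text
time: 7.38
tool_pos: [0.4303, -0.2506, 0.2289]
tool_rot: [0.0, 0.947, 0.32, 0.0]
contact_force: [0.3, 0.1, -1.1]
gripper_width: 0.338
```

Request:
play_rows --increments '[{"offset":[0,0,0],"twist":0,"grip":0.6},{"offset":[0,0,0],"twist":0,"grip":0.9},{"offset":[0,0,0],"twist":0,"grip":0.9},{"offset":[0,0,0],"twist":0,"grip":0.9},{"offset":[0,0,0],"twist":0,"grip":0.9}]'

```text
time: 7.8
tool_pos: [0.4302, -0.2505, 0.2287]
tool_rot: [0.0, 0.947, 0.32, 0.0]
contact_force: [-0.3, -0.2, -0.3]
gripper_width: 0.899
```

Request:
play_rows --increments '[{"offset":[0,0,0],"twist":0,"grip":0.9},{"offset":[0,0,-25],"twist":0,"grip":0.9},{"offset":[0,0,-60],"twist":0,"grip":0.9},{"offset":[0,0,-90],"twist":0,"grip":0.9},{"offset":[0,0,-100],"twist":0,"grip":0.9}]'

```text
time: 8.22
tool_pos: [0.4312, -0.2512, 0.3341]
tool_rot: [0.004, 0.947, 0.32, 0.002]
contact_force: [1.9, -1.2, 1.1]
gripper_width: 0.901
```

```bash
python3 plan.py 503,266,175,-10.7 503,266,72,-10.7
```

```text
t 8.2 grasp [ 431.2 -251.2  179.1] phi -52.6 w 0.9 J [-0.68 -0.2   1.97  0.    1.36  0.24]
503,266,175,-10.7 call [93, -92, 1] -0.18
503,266,175,-10.7 call [107, -74, 1] -0.19
503,266,175,-10.7 call [120, -52, 1] -0.18
503,266,175,-10.7 call [127, -30, 1] -0.18
503,266,72,-10.7 call [0, 0, 103] -0.0
```

Request:
play_rows --increments '[{"offset":[23,-23,0],"twist":-0.05,"grip":1},{"offset":[47,-46,0],"twist":-0.09,"grip":1},{"offset":[70,-69,1],"twist":-0.14,"grip":1},{"offset":[93,-92,1],"twist":-0.18,"grip":1}]'

```text
time: 8.55
tool_pos: [0.448, -0.1196, 0.327]
tool_rot: [-0.0, 0.914, 0.405, -0.0]
contact_force: [0.0, 0.9, -0.0]
gripper_width: 1.0
```

Request:
play_rows --increments '[{"offset":[27,-18,0],"twist":-0.05,"grip":1},{"offset":[54,-37,0],"twist":-0.1,"grip":1},{"offset":[80,-55,1],"twist":-0.14,"grip":1},{"offset":[107,-74,1],"twist":-0.19,"grip":1}]'

```text
time: 8.88
tool_pos: [0.4653, 0.0096, 0.326]
tool_rot: [-0.0, 0.872, 0.49, -0.0]
contact_force: [0.2, 0.3, 0.1]
gripper_width: 0.994
```

Request:
play_rows --increments '[{"offset":[30,-13,0],"twist":-0.05,"grip":1},{"offset":[60,-26,0],"twist":-0.09,"grip":1},{"offset":[90,-39,1],"twist":-0.14,"grip":1},{"offset":[120,-52,1],"twist":-0.18,"grip":1}]'

```text
time: 9.22
tool_pos: [0.4836, 0.1392, 0.3248]
tool_rot: [-0.0, 0.824, 0.566, -0.0]
contact_force: [0.6, 0.6, 0.5]
gripper_width: 0.999
```

Request:
play_rows --increments '[{"offset":[36,-9,0],"twist":-0.05,"grip":1},{"offset":[70,-17,0],"twist":-0.1,"grip":1},{"offset":[102,-24,1],"twist":-0.14,"grip":1},{"offset":[127,-30,1],"twist":-0.18,"grip":1},{"offset":[127,-30,1],"twist":-0.18,"grip":1}]'

```text
time: 9.63
tool_pos: [0.5016, 0.2704, 0.3239]
tool_rot: [-0.001, 0.769, 0.639, 0.0]
contact_force: [-0.2, 0.4, 0.4]
gripper_width: 1.001
```

Request:
play_rows --increments '[{"offset":[0,0,0],"twist":0,"grip":1},{"offset":[0,0,0],"twist":0,"grip":1},{"offset":[0,0,0],"twist":0,"grip":1},{"offset":[0,0,0],"twist":0,"grip":1}]'

```text
time: 9.97
tool_pos: [0.5017, 0.2658, 0.3245]
tool_rot: [0.0, 0.771, 0.637, -0.0]
contact_force: [0.0, 0.1, 0.5]
gripper_width: 0.999
```

```bash
python3 plan.py 503,266,71,-10.7; python3 - <<'E'
from h import *
np.set_printoptions(precision=4,suppress=True)
f=snap("side","s5")
for n in("red","black","yellow"):
    for d in manip.tip_of(f"bottle_{n}_mid","side")[:3]: print(n,round(d["p"],2),w("side",d["xyz"]))
E
```

```text
t 10.0 grasp [501.7 265.8 169.5] phi -10.9 w 1.0 J [ 0.36 -0.02  1.82 -0.    1.34  0.55]
503,266,71,-10.7 call [0, 1, 98] -0.0
red 0.89 [0.4968 0.2684 0.0456]
black 0.83 [0.3903 0.1216 0.051 ]
black 0.81 [0.4901 0.2098 0.0538]
black 0.71 [0.4032 0.2083 0.0478]
yellow 0.63 [0.4834 0.1493 0.0485]
```

Request:
play_rows --increments '[{"offset":[0,1,30],"twist":0,"grip":1},{"offset":[0,1,60],"twist":0,"grip":1},{"offset":[0,1,85],"twist":0,"grip":1},{"offset":[0,1,96],"twist":0,"grip":1},{"offset":[0,1,96],"twist":0,"grip":1}]'

```text
time: 10.58
tool_pos: [0.5014, 0.2659, 0.2253]
tool_rot: [-0.001, 0.771, 0.637, -0.003]
contact_force: [-1.2, -0.6, -0.0]
gripper_width: 0.997
```

Request:
play_rows --increments '[{"offset":[0,0,0],"twist":0,"grip":0.5},{"offset":[0,0,0],"twist":0,"grip":0},{"offset":[0,0,0],"twist":0,"grip":0},{"offset":[0,0,0],"twist":0,"grip":0},{"offset":[0,0,0],"twist":0,"grip":0}]'

```text
time: 11.0
tool_pos: [0.5033, 0.2669, 0.2304]
tool_rot: [0.0, 0.771, 0.637, 0.001]
contact_force: [-0.6, 0.9, 4.9]
gripper_width: 0.336
```

Request:
play_rows --increments '[{"offset":[0,0,0],"twist":0,"grip":0},{"offset":[0,0,0],"twist":0,"grip":0},{"offset":[0,0,0],"twist":0,"grip":0},{"offset":[0,0,0],"twist":0,"grip":0},{"offset":[0,0,0],"twist":0,"grip":0}]'

```text
time: 11.42
tool_pos: [0.5033, 0.2669, 0.2304]
tool_rot: [0.0, 0.771, 0.637, 0.001]
contact_force: [-1.6, 0.5, 6.5]
gripper_width: 0.331
```

Request:
play_rows --increments '[{"offset":[0,0,-15],"twist":0,"grip":0},{"offset":[0,0,-45],"twist":0,"grip":0},{"offset":[0,0,-80],"twist":0,"grip":0},{"offset":[0,0,-110],"twist":0,"grip":0},{"offset":[0,0,-110],"twist":0,"grip":0}]'

```text
time: 11.83
tool_pos: [0.5045, 0.2673, 0.3469]
tool_rot: [0.002, 0.771, 0.637, 0.006]
contact_force: [1.6, 1.9, 0.4]
gripper_width: 0.338
```

Request:
play_rows --increments '[{"offset":[0,0,0],"twist":0,"grip":0},{"offset":[0,0,0],"twist":0,"grip":0}]'

```text
time: 12.0
tool_pos: [0.5024, 0.2665, 0.3379]
tool_rot: [-0.0, 0.771, 0.637, -0.001]
contact_force: [-0.4, 0.4, -1.5]
gripper_width: 0.338
```

```bash
python3 plan.py 474,-216,187,-52.4
```

```text
t 12.0 grasp [502.4 266.5 182.9] phi -10.8 w 0.34 J [ 0.36 -0.03  1.81 -0.    1.36  0.55]
474,-216,187,-52.4 call [-160, 21, -1] 0.24
474,-216,187,-52.4 call [-150, 58, -2] 0.24
474,-216,187,-52.4 call [-132, 92, -1] 0.25
```

Request:
play_rows --increments '[{"offset":[-24,3,-4],"twist":0.04,"grip":0},{"offset":[-56,7,-4],"twist":0.09,"grip":0},{"offset":[-90,12,-4],"twist":0.14,"grip":0},{"offset":[-125,16,-4],"twist":0.19,"grip":0},{"offset":[-160,21,-4],"twist":0.24,"grip":0}]'

```text
time: 12.42
tool_pos: [0.4921, 0.1042, 0.3399]
tool_rot: [-0.001, 0.842, 0.54, -0.002]
contact_force: [0.5, -0.2, -0.5]
gripper_width: 0.339
```

Request:
play_rows --increments '[{"offset":[-30,12,0],"twist":0.05,"grip":0},{"offset":[-60,23,0],"twist":0.1,"grip":0},{"offset":[-90,35,0],"twist":0.14,"grip":0},{"offset":[-120,46,0],"twist":0.19,"grip":0},{"offset":[-150,58,0],"twist":0.24,"grip":0}]'

```text
time: 12.83
tool_pos: [0.4825, -0.0563, 0.3401]
tool_rot: [-0.001, 0.901, 0.435, -0.002]
contact_force: [0.7, -0.1, -0.7]
gripper_width: 0.335
```

Request:
play_rows --increments '[{"offset":[-32,22,0],"twist":0.06,"grip":0},{"offset":[-62,43,0],"twist":0.12,"grip":0},{"offset":[-90,63,0],"twist":0.17,"grip":0},{"offset":[-114,80,0],"twist":0.22,"grip":0},{"offset":[-132,92,0],"twist":0.25,"grip":0}]'

```text
time: 13.25
tool_pos: [0.4729, -0.2177, 0.34]
tool_rot: [-0.001, 0.948, 0.318, -0.001]
contact_force: [-0.2, -0.0, -0.2]
gripper_width: 0.338
```

Request:
play_rows --increments '[{"offset":[0,0,0],"twist":0,"grip":0},{"offset":[0,0,0],"twist":0,"grip":0},{"offset":[0,0,0],"twist":0,"grip":0},{"offset":[0,0,0],"twist":0,"grip":0}]'

```text
time: 13.58
tool_pos: [0.4738, -0.2146, 0.3415]
tool_rot: [-0.001, 0.947, 0.321, -0.001]
contact_force: [-0.9, -0.4, -0.6]
gripper_width: 0.334
```

```bash
python3 plan.py 474,-216,77,-52.4
```

```text
t 13.6 grasp [ 473.8 -214.6  186.5] phi -52.6 w 0.33 J [-0.57 -0.15  1.92  0.    1.38  0.35]
474,-216,77,-52.4 call [-1, 1, 110] -0.0
```

Request:
play_rows --increments '[{"offset":[-1,1,25],"twist":0,"grip":0},{"offset":[-1,1,55],"twist":0,"grip":0},{"offset":[-1,1,80],"twist":0,"grip":0},{"offset":[-1,1,95],"twist":0,"grip":0},{"offset":[-1,1,100],"twist":0,"grip":0}]'

```text
time: 14.0
tool_pos: [0.4726, -0.215, 0.239]
tool_rot: [-0.003, 0.947, 0.321, -0.002]
contact_force: [0.2, 0.5, -0.3]
gripper_width: 0.338
```

Request:
play_rows --increments '[{"offset":[0,0,5],"twist":0,"grip":0},{"offset":[0,0,8],"twist":0,"grip":0},{"offset":[0,0,8],"twist":0,"grip":0},{"offset":[0,0,8],"twist":0,"grip":0}]'

```text
time: 14.33
tool_pos: [0.4743, -0.2171, 0.2359]
tool_rot: [0.001, 0.947, 0.32, 0.001]
contact_force: [-0.2, -0.4, -0.5]
gripper_width: 0.332
```

```bash
python3 plan.py; python3 - <<'E'
from h import *
f=snap("side","s6"); cv2.imwrite("pics/s6c.png",cv2.resize(f[220:430,280:480],None,fx=2.8,fy=2.8))
E
```

```text
t 14.3 grasp [ 474.3 -217.1   80.9] phi -52.6 w 0.33 J [-0.57 -0.02  1.99  0.    1.18  0.35]
```

View pics/s6c.png

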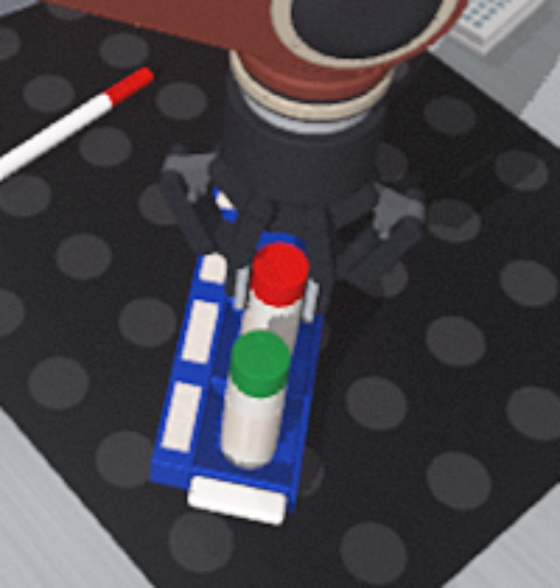

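Green stands alone in pocket 1, and red is over pocket 2 (crop 270,320). I'll lower the last 5 mm and release.

Request:
play_rows --increments '[{"offset":[0,0,2],"twist":0,"grip":0},{"offset":[0,0,5],"twist":0,"grip":0},{"offset":[0,0,5],"twist":0,"grip":0},{"offset":[0,0,5],"twist":0,"grip":0}]'

```text
time: 14.72
tool_pos: [0.4741, -0.2174, 0.2305]
tool_rot: [0.001, 0.947, 0.32, 0.001]
contact_force: [0.1, 0.4, 1.6]
gripper_width: 0.338
```

Request:
play_rows --increments '[{"offset":[0,0,0],"twist":0,"grip":0.6},{"offset":[0,0,0],"twist":0,"grip":0.9},{"offset":[0,0,0],"twist":0,"grip":0.9},{"offset":[0,0,0],"twist":0,"grip":0.9},{"offset":[0,0,0],"twist":0,"grip":0.9}]'

```text
time: 15.13
tool_pos: [0.4736, -0.2169, 0.2295]
tool_rot: [-0.0, 0.947, 0.32, -0.0]
contact_force: [-0.4, 0.3, -0.1]
gripper_width: 0.894
```

Request:
play_rows --increments '[{"offset":[0,0,0],"twist":0,"grip":0.9},{"offset":[0,0,-25],"twist":0,"grip":0.9},{"offset":[0,0,-60],"twist":0,"grip":0.9},{"offset":[0,0,-90],"twist":0,"grip":0.9},{"offset":[0,0,-100],"twist":0,"grip":0.9}]'

```text
time: 15.55
tool_pos: [0.4749, -0.2177, 0.3352]
tool_rot: [0.003, 0.947, 0.32, 0.003]
contact_force: [0.2, 0.0, 1.2]
gripper_width: 0.903
```

```bash
python3 plan.py 495,209,175,-10.7
```

```text
t 15.6 grasp [ 474.9 -217.7  180.2] phi -52.7 w 0.9 J [-0.57 -0.14  1.92  0.    1.36  0.35]
495,209,175,-10.7 call [92, -109, 2] -0.24
495,209,175,-10.7 call [115, -84, 1] -0.25
495,209,175,-10.7 call [132, -53, 2] -0.24
```

Request:
play_rows --increments '[{"offset":[18,-22,0],"twist":-0.05,"grip":1},{"offset":[37,-44,0],"twist":-0.1,"grip":1},{"offset":[55,-65,0],"twist":-0.14,"grip":1},{"offset":[74,-87,0],"twist":-0.19,"grip":1},{"offset":[92,-109,0],"twist":-0.24,"grip":1}]'

```text
time: 15.97
tool_pos: [0.4804, -0.0733, 0.329]
tool_rot: [-0.0, 0.902, 0.432, -0.0]
contact_force: [0.3, 0.2, 0.2]
gripper_width: 1.001
```

Request:
play_rows --increments '[{"offset":[23,-17,0],"twist":-0.05,"grip":1},{"offset":[46,-34,0],"twist":-0.1,"grip":1},{"offset":[69,-50,0],"twist":-0.15,"grip":1},{"offset":[92,-67,0],"twist":-0.2,"grip":1},{"offset":[115,-84,0],"twist":-0.25,"grip":1}]'

```text
time: 16.38
tool_pos: [0.4872, 0.0691, 0.329]
tool_rot: [-0.0, 0.841, 0.541, -0.0]
contact_force: [0.3, -0.2, 0.4]
gripper_width: 1.001
```

Request:
play_rows --increments '[{"offset":[32,-13,0],"twist":-0.06,"grip":1},{"offset":[62,-25,0],"twist":-0.12,"grip":1},{"offset":[90,-36,0],"twist":-0.17,"grip":1},{"offset":[114,-46,0],"twist":-0.21,"grip":1},{"offset":[132,-53,0],"twist":-0.24,"grip":1}]'

```text
time: 16.8
tool_pos: [0.4938, 0.2118, 0.3289]
tool_rot: [-0.0, 0.77, 0.639, -0.0]
contact_force: [0.3, 0.5, -0.1]
gripper_width: 0.998
```

Request:
play_rows --increments '[{"offset":[0,0,0],"twist":0,"grip":1},{"offset":[0,0,0],"twist":0,"grip":1},{"offset":[0,0,0],"twist":0,"grip":1},{"offset":[0,0,0],"twist":0,"grip":1},{"offset":[0,0,0],"twist":0,"grip":1}]'

```text
time: 17.22
tool_pos: [0.4944, 0.2088, 0.3295]
tool_rot: [0.0, 0.771, 0.637, -0.0]
contact_force: [0.5, 0.5, -0.7]
gripper_width: 1.0
```

```bash
python3 plan.py 494,209,71,-10.7
```

```text
t 17.2 grasp [494.4 208.8 174.5] phi -10.9 w 1.0 J [ 0.26 -0.1   1.89 -0.    1.35  0.45]
494,209,71,-10.7 call [0, 0, 104] -0.0
```

Request:
play_rows --increments '[{"offset":[0,0,25],"twist":0,"grip":0.85},{"offset":[0,0,55],"twist":0,"grip":0.85},{"offset":[0,0,85],"twist":0,"grip":0.85},{"offset":[0,0,101],"twist":0,"grip":0.85},{"offset":[0,0,101],"twist":0,"grip":0.85}]'

```text
time: 17.63
tool_pos: [0.4923, 0.2084, 0.224]
tool_rot: [-0.002, 0.771, 0.637, -0.004]
contact_force: [-0.9, -0.2, -0.2]
gripper_width: 0.847
```

Request:
play_rows --increments '[{"offset":[0,0,0],"twist":0,"grip":0.5},{"offset":[0,0,0],"twist":0,"grip":0},{"offset":[0,0,0],"twist":0,"grip":0},{"offset":[0,0,0],"twist":0,"grip":0},{"offset":[0,0,0],"twist":0,"grip":0}]'

```text
time: 18.05
tool_pos: [0.4953, 0.21, 0.2311]
tool_rot: [0.001, 0.771, 0.637, 0.002]
contact_force: [-1.7, -0.4, 5.7]
gripper_width: 0.336
```

Request:
play_rows --increments '[{"offset":[0,0,0],"twist":0,"grip":0},{"offset":[0,0,0],"twist":0,"grip":0},{"offset":[0,0,0],"twist":0,"grip":0},{"offset":[0,0,0],"twist":0,"grip":0}]'

```text
time: 18.38
tool_pos: [0.4953, 0.21, 0.2311]
tool_rot: [0.001, 0.771, 0.637, 0.002]
contact_force: [-1.2, -0.5, 6.3]
gripper_width: 0.338
```

Held at grasp z of about 76. Lift.

Request:
play_rows --increments '[{"offset":[0,0,-15],"twist":0,"grip":0},{"offset":[0,0,-45],"twist":0,"grip":0},{"offset":[0,0,-80],"twist":0,"grip":0},{"offset":[0,0,-115],"twist":0,"grip":0},{"offset":[0,0,-115],"twist":0,"grip":0}]'

```text
time: 18.8
tool_pos: [0.4963, 0.2104, 0.3529]
tool_rot: [0.003, 0.771, 0.637, 0.007]
contact_force: [0.9, -0.3, 1.1]
gripper_width: 0.336
```

Request:
play_rows --increments '[{"offset":[0,0,0],"twist":0,"grip":0},{"offset":[0,0,0],"twist":0,"grip":0},{"offset":[0,0,0],"twist":0,"grip":0}]'

```text
time: 19.05
tool_pos: [0.4937, 0.2096, 0.3418]
tool_rot: [-0.001, 0.771, 0.637, -0.001]
contact_force: [-0.1, -0.4, -1.1]
gripper_width: 0.337
```

```bash
python3 plan.py 518,-182,187,-52.4
```

```text
t 19.1 grasp [493.7 209.6 186.8] phi -10.8 w 0.34 J [ 0.26 -0.11  1.88  0.    1.38  0.45]
518,-182,187,-52.4 call [-127, 32, 0] 0.24
518,-182,187,-52.4 call [-115, 62, 0] 0.24
518,-182,187,-52.4 call [-97, 87, 0] 0.25
```

Request:
play_rows --increments '[{"offset":[-20,5,0],"twist":0.04,"grip":0},{"offset":[-46,12,0],"twist":0.09,"grip":0},{"offset":[-73,18,0],"twist":0.14,"grip":0},{"offset":[-100,25,0],"twist":0.19,"grip":0},{"offset":[-127,32,0],"twist":0.24,"grip":0}]'

```text
time: 19.47
tool_pos: [0.5012, 0.0779, 0.3414]
tool_rot: [-0.001, 0.842, 0.54, -0.002]
contact_force: [2.0, -0.7, -0.1]
gripper_width: 0.338
```

Request:
play_rows --increments '[{"offset":[-23,12,0],"twist":0.05,"grip":0},{"offset":[-46,25,0],"twist":0.1,"grip":0},{"offset":[-69,37,0],"twist":0.14,"grip":0},{"offset":[-92,50,0],"twist":0.19,"grip":0},{"offset":[-115,62,0],"twist":0.24,"grip":0}]'

```text
time: 19.88
tool_pos: [0.5099, -0.0526, 0.3415]
tool_rot: [-0.001, 0.901, 0.435, -0.001]
contact_force: [-0.5, 0.2, 0.1]
gripper_width: 0.333
```

Request:
play_rows --increments '[{"offset":[-22,20,0],"twist":0.06,"grip":0},{"offset":[-44,39,0],"twist":0.12,"grip":0},{"offset":[-65,58,0],"twist":0.17,"grip":0},{"offset":[-83,74,0],"twist":0.22,"grip":0},{"offset":[-97,87,0],"twist":0.25,"grip":0}]'

```text
time: 20.3
tool_pos: [0.5179, -0.1831, 0.3414]
tool_rot: [-0.001, 0.948, 0.319, -0.001]
contact_force: [-0.3, -0.1, -0.8]
gripper_width: 0.337
```

Request:
play_rows --increments '[{"offset":[0,0,0],"twist":0,"grip":0},{"offset":[0,0,0],"twist":0,"grip":0},{"offset":[0,0,0],"twist":0,"grip":0},{"offset":[0,0,0],"twist":0,"grip":0}]'

```text
time: 20.63
tool_pos: [0.5184, -0.1804, 0.3428]
tool_rot: [-0.001, 0.947, 0.321, -0.001]
contact_force: [0.4, 0.7, -0.2]
gripper_width: 0.34
```

```bash
python3 plan.py 518,-182,77,-52.4
```

```text
t 20.6 grasp [ 518.4 -180.4  187.8] phi -52.6 w 0.34 J [-0.47 -0.08  1.85  0.    1.37  0.45]
518,-182,77,-52.4 call [-1, 1, 111] -0.0
```

Request:
play_rows --increments '[{"offset":[-1,1,25],"twist":0,"grip":0},{"offset":[-1,1,55],"twist":0,"grip":0},{"offset":[-1,1,80],"twist":0,"grip":0},{"offset":[-1,1,95],"twist":0,"grip":0},{"offset":[-1,1,100],"twist":0,"grip":0}]'

```text
time: 21.05
tool_pos: [0.517, -0.181, 0.2399]
tool_rot: [-0.002, 0.947, 0.321, -0.002]
contact_force: [-0.2, 0.6, -1.3]
gripper_width: 0.335
```

Request:
play_rows --increments '[{"offset":[0,0,5],"twist":0,"grip":0},{"offset":[0,0,9],"twist":0,"grip":0},{"offset":[0,0,9],"twist":0,"grip":0},{"offset":[0,0,9],"twist":0,"grip":0},{"offset":[0,0,9],"twist":0,"grip":0}]'

```text
time: 21.47
tool_pos: [0.5188, -0.183, 0.236]
tool_rot: [0.001, 0.947, 0.32, 0.001]
contact_force: [0.3, -0.2, -0.2]
gripper_width: 0.336
```

```bash
python3 plan.py; python3 - <<'E'
from h import *
f=snap("side","s7"); cv2.imwrite("pics/s7c.png",cv2.resize(f[220:430,280:480],None,fx=2.5,fy=2.5))
E
```

```text
t 21.5 grasp [ 518.8 -183.    81. ] phi -52.6 w 0.34 J [-0.47  0.04  1.92  0.    1.18  0.44]
```

View pics/s7c.png

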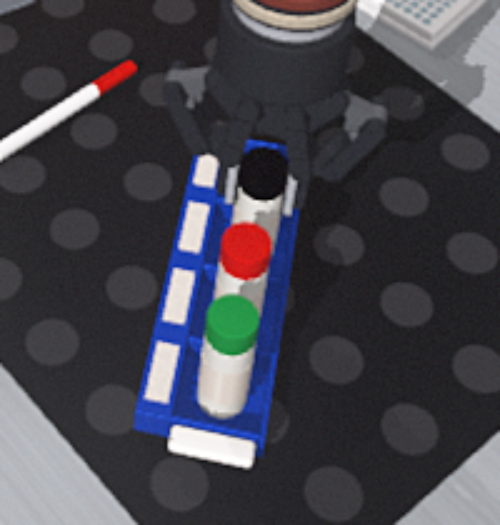

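Green and red stand in pockets 1 and 2, and black is over pocket 3 (crop 260,200). Lowering 5 mm and releasing.

Request:
play_rows --increments '[{"offset":[0,0,2],"twist":0,"grip":0},{"offset":[0,0,4],"twist":0,"grip":0},{"offset":[0,0,4],"twist":0,"grip":0},{"offset":[0,0,4],"twist":0,"grip":0}]'

```text
time: 21.85
tool_pos: [0.5186, -0.183, 0.2311]
tool_rot: [0.0, 0.947, 0.32, 0.0]
contact_force: [0.4, -0.8, 0.9]
gripper_width: 0.338
```

Request:
play_rows --increments '[{"offset":[0,0,0],"twist":0,"grip":0.6},{"offset":[0,0,0],"twist":0,"grip":0.9},{"offset":[0,0,0],"twist":0,"grip":0.9},{"offset":[0,0,0],"twist":0,"grip":0.9},{"offset":[0,0,0],"twist":0,"grip":0.9}]'

```text
time: 22.27
tool_pos: [0.5183, -0.1828, 0.2306]
tool_rot: [-0.0, 0.947, 0.32, -0.0]
contact_force: [0.3, 1.2, -0.3]
gripper_width: 0.898
```

Request:
play_rows --increments '[{"offset":[0,0,0],"twist":0,"grip":0.9},{"offset":[0,0,-25],"twist":0,"grip":0.9},{"offset":[0,0,-60],"twist":0,"grip":0.9},{"offset":[0,0,-90],"twist":0,"grip":0.9},{"offset":[0,0,-100],"twist":0,"grip":0.9}]'

```text
time: 22.68
tool_pos: [0.5195, -0.1834, 0.3363]
tool_rot: [0.003, 0.947, 0.32, 0.003]
contact_force: [-0.3, -1.5, 0.7]
gripper_width: 0.9
```

```bash
python3 plan.py 486,152,175,-10.7
```

```text
t 22.7 grasp [ 519.5 -183.4  181.3] phi -52.7 w 0.9 J [-0.47 -0.07  1.85  0.    1.35  0.44]
486,152,175,-10.7 call [59, -96, 2] -0.24
486,152,175,-10.7 call [80, -79, 2] -0.25
486,152,175,-10.7 call [97, -56, 2] -0.24
```

Request:
play_rows --increments '[{"offset":[12,-19,0],"twist":-0.05,"grip":1},{"offset":[24,-38,0],"twist":-0.1,"grip":1},{"offset":[35,-58,0],"twist":-0.14,"grip":1},{"offset":[47,-77,0],"twist":-0.19,"grip":1},{"offset":[59,-96,0],"twist":-0.24,"grip":1}]'

```text
time: 23.1
tool_pos: [0.5065, -0.0697, 0.3299]
tool_rot: [-0.0, 0.902, 0.432, -0.0]
contact_force: [0.3, 0.5, -0.9]
gripper_width: 0.999
```

Request:
play_rows --increments '[{"offset":[16,-16,0],"twist":-0.05,"grip":1},{"offset":[32,-32,0],"twist":-0.1,"grip":1},{"offset":[48,-47,0],"twist":-0.15,"grip":1},{"offset":[64,-63,0],"twist":-0.2,"grip":1},{"offset":[80,-79,0],"twist":-0.25,"grip":1}]'

```text
time: 23.52
tool_pos: [0.4953, 0.0422, 0.33]
tool_rot: [-0.0, 0.841, 0.541, -0.0]
contact_force: [0.2, -0.8, 0.5]
gripper_width: 0.999
```

Request:
play_rows --increments '[{"offset":[22,-13,0],"twist":-0.06,"grip":1},{"offset":[44,-25,0],"twist":-0.12,"grip":1},{"offset":[65,-37,0],"twist":-0.17,"grip":1},{"offset":[83,-48,0],"twist":-0.21,"grip":1},{"offset":[97,-56,0],"twist":-0.24,"grip":1}]'

```text
time: 23.93
tool_pos: [0.4846, 0.1542, 0.3299]
tool_rot: [-0.0, 0.77, 0.638, -0.0]
contact_force: [0.5, -0.1, -0.2]
gripper_width: 1.0
```

Request:
play_rows --increments '[{"offset":[0,0,0],"twist":0,"grip":1},{"offset":[0,0,0],"twist":0,"grip":1},{"offset":[0,0,0],"twist":0,"grip":1},{"offset":[0,0,0],"twist":0,"grip":1},{"offset":[0,0,0],"twist":0,"grip":1}]'

```text
time: 24.35
tool_pos: [0.4854, 0.1519, 0.3306]
tool_rot: [0.0, 0.771, 0.637, -0.0]
contact_force: [-0.3, 0.5, 0.2]
gripper_width: 0.998
```

```bash
python3 plan.py 486,152,72,-10.7
```

```text
t 24.4 grasp [485.4 151.9 175.6] phi -10.9 w 1.0 J [ 0.16 -0.17  1.95 -0.    1.36  0.35]
486,152,72,-10.7 call [0, 1, 104] -0.0
```

Request:
play_rows --increments '[{"offset":[0,0,25],"twist":0,"grip":0.85},{"offset":[0,0,55],"twist":0,"grip":0.85},{"offset":[0,0,85],"twist":0,"grip":0.85},{"offset":[0,0,101],"twist":0,"grip":0.85},{"offset":[0,0,101],"twist":0,"grip":0.85}]'

```text
time: 24.77
tool_pos: [0.4832, 0.1516, 0.225]
tool_rot: [-0.002, 0.771, 0.637, -0.004]
contact_force: [-0.3, -0.2, -1.0]
gripper_width: 0.847
```

Request:
play_rows --increments '[{"offset":[0,0,0],"twist":0,"grip":0.5},{"offset":[0,0,0],"twist":0,"grip":0},{"offset":[0,0,0],"twist":0,"grip":0},{"offset":[0,0,0],"twist":0,"grip":0},{"offset":[0,0,0],"twist":0,"grip":0}]'

```text
time: 25.18
tool_pos: [0.4862, 0.1528, 0.2319]
tool_rot: [0.001, 0.771, 0.637, 0.002]
contact_force: [-1.3, -0.3, 5.8]
gripper_width: 0.34
```

Request:
play_rows --increments '[{"offset":[0,0,0],"twist":0,"grip":0},{"offset":[0,0,0],"twist":0,"grip":0},{"offset":[0,0,0],"twist":0,"grip":0},{"offset":[0,0,0],"twist":0,"grip":0}]'

```text
time: 25.52
tool_pos: [0.4862, 0.1529, 0.2319]
tool_rot: [0.001, 0.771, 0.637, 0.002]
contact_force: [-1.8, 0.5, 5.7]
gripper_width: 0.34
```

Request:
play_rows --increments '[{"offset":[0,0,-15],"twist":0,"grip":0},{"offset":[0,0,-45],"twist":0,"grip":0},{"offset":[0,0,-80],"twist":0,"grip":0},{"offset":[0,0,-115],"twist":0,"grip":0},{"offset":[0,0,-115],"twist":0,"grip":0}]'

```text
time: 25.93
tool_pos: [0.4873, 0.1531, 0.3538]
tool_rot: [0.004, 0.771, 0.637, 0.006]
contact_force: [0.5, 0.3, 0.9]
gripper_width: 0.333
```

Request:
play_rows --increments '[{"offset":[0,0,0],"twist":0,"grip":0},{"offset":[0,0,0],"twist":0,"grip":0},{"offset":[0,0,0],"twist":0,"grip":0}]'

```text
time: 26.18
tool_pos: [0.4846, 0.1526, 0.3429]
tool_rot: [-0.001, 0.771, 0.637, -0.001]
contact_force: [-1.1, -0.9, -2.0]
gripper_width: 0.34
```

```bash
python3 plan.py 563,-148,188,-52.4
```

```text
t 26.2 grasp [484.6 152.6 187.9] phi -10.8 w 0.34 J [ 0.16 -0.18  1.94  0.    1.39  0.35]
563,-148,188,-52.4 call [-140, 67, 0] 0.36
563,-148,188,-52.4 call [-108, 112, 0] 0.37
```

Request:
play_rows --increments '[{"offset":[-22,11,0],"twist":0.06,"grip":0},{"offset":[-51,24,0],"twist":0.13,"grip":0},{"offset":[-80,38,0],"twist":0.2,"grip":0},{"offset":[-110,53,0],"twist":0.28,"grip":0},{"offset":[-140,67,0],"twist":0.36,"grip":0}]'

```text
time: 26.6
tool_pos: [0.5243, 0.0013, 0.3425]
tool_rot: [-0.001, 0.873, 0.487, -0.001]
contact_force: [1.2, 0.2, 0.0]
gripper_width: 0.339
```

Request:
play_rows --increments '[{"offset":[-24,25,0],"twist":0.08,"grip":0},{"offset":[-48,50,0],"twist":0.17,"grip":0},{"offset":[-71,74,0],"twist":0.25,"grip":0},{"offset":[-92,96,0],"twist":0.32,"grip":0},{"offset":[-108,112,0],"twist":0.37,"grip":0}]'

```text
time: 27.02
tool_pos: [0.5637, -0.1503, 0.3423]
tool_rot: [-0.001, 0.948, 0.318, -0.001]
contact_force: [-0.1, 0.4, -0.3]
gripper_width: 0.335
```

Request:
play_rows --increments '[{"offset":[0,0,0],"twist":0,"grip":0},{"offset":[0,0,0],"twist":0,"grip":0},{"offset":[0,0,0],"twist":0,"grip":0},{"offset":[0,0,0],"twist":0,"grip":0}]'

```text
time: 27.35
tool_pos: [0.5635, -0.147, 0.3436]
tool_rot: [-0.001, 0.947, 0.321, -0.001]
contact_force: [-1.1, 0.1, -0.9]
gripper_width: 0.336
```

```bash
python3 plan.py 563,-148,77,-52.4
```

```text
t 27.4 grasp [ 563.5 -147.   188.6] phi -52.6 w 0.34 J [-0.38 -0.    1.77  0.    1.37  0.53]
563,-148,77,-52.4 call [-1, 0, 112] -0.0
```

Request:
play_rows --increments '[{"offset":[-1,0,25],"twist":0,"grip":0},{"offset":[-1,0,55],"twist":0,"grip":0},{"offset":[-1,0,80],"twist":0,"grip":0},{"offset":[-1,0,95],"twist":0,"grip":0},{"offset":[-1,0,100],"twist":0,"grip":0}]'

```text
time: 27.77
tool_pos: [0.5615, -0.1468, 0.2408]
tool_rot: [-0.002, 0.947, 0.321, -0.002]
contact_force: [-0.1, 0.7, -0.9]
gripper_width: 0.333
```

Request:
play_rows --increments '[{"offset":[0,0,5],"twist":0,"grip":0},{"offset":[0,0,9],"twist":0,"grip":0},{"offset":[0,0,9],"twist":0,"grip":0},{"offset":[0,0,9],"twist":0,"grip":0},{"offset":[0,0,9],"twist":0,"grip":0}]'

```text
time: 28.18
tool_pos: [0.5636, -0.1487, 0.2371]
tool_rot: [0.001, 0.947, 0.32, 0.001]
contact_force: [-0.0, 0.2, -0.2]
gripper_width: 0.337
```

```bash
python3 plan.py; python3 - <<'E'
from h import *
f=snap("side","s8"); cv2.imwrite("pics/s8c.png",cv2.resize(f[220:430,280:480],None,fx=2.5,fy=2.5))
E
```

```text
t 28.2 grasp [ 563.6 -148.7   82.1] phi -52.6 w 0.34 J [-0.39  0.12  1.84  0.    1.18  0.53]
```

View pics/s8c.png

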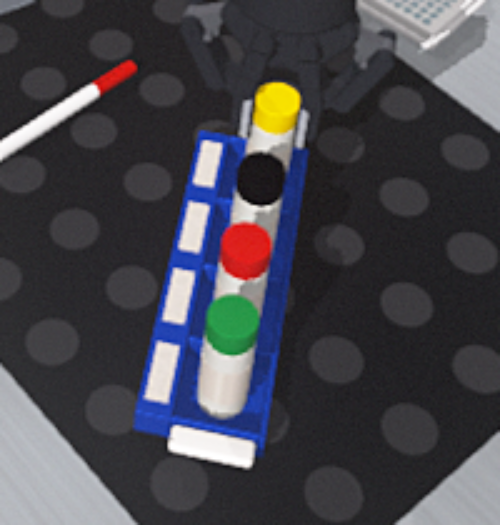

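Yellow is over pocket 4 (crop 272,140) and the others stand upright. I'll lower 5 mm, release and retreat.

Request:
play_rows --increments '[{"offset":[0,0,2],"twist":0,"grip":0},{"offset":[0,0,4],"twist":0,"grip":0},{"offset":[0,0,4],"twist":0,"grip":0},{"offset":[0,0,4],"twist":0,"grip":0}]'

```text
time: 28.57
tool_pos: [0.5633, -0.1487, 0.2321]
tool_rot: [0.0, 0.947, 0.32, 0.0]
contact_force: [1.6, -0.7, 0.1]
gripper_width: 0.339
```

Request:
play_rows --increments '[{"offset":[0,0,0],"twist":0,"grip":0.6},{"offset":[0,0,0],"twist":0,"grip":0.9},{"offset":[0,0,0],"twist":0,"grip":0.9},{"offset":[0,0,0],"twist":0,"grip":0.9},{"offset":[0,0,0],"twist":0,"grip":0.9}]'

```text
time: 28.98
tool_pos: [0.563, -0.1486, 0.2316]
tool_rot: [-0.0, 0.947, 0.32, -0.0]
contact_force: [-0.7, 0.8, -0.1]
gripper_width: 0.902
```

Request:
play_rows --increments '[{"offset":[0,0,0],"twist":0,"grip":0.9},{"offset":[0,0,-25],"twist":0,"grip":0.9},{"offset":[0,0,-60],"twist":0,"grip":0.9},{"offset":[0,0,-95],"twist":0,"grip":0.9},{"offset":[0,0,-120],"twist":0,"grip":0.9}]'

```text
time: 29.4
tool_pos: [0.5634, -0.1487, 0.355]
tool_rot: [0.001, 0.947, 0.32, 0.001]
contact_force: [0.3, -0.4, 0.2]
gripper_width: 0.897
```

Request:
play_rows --increments '[{"offset":[30,-20,-20],"twist":0,"grip":0.9},{"offset":[60,-40,-40],"twist":0,"grip":0.9},{"offset":[90,-60,-40],"twist":0,"grip":0.9},{"offset":[110,-80,-40],"twist":0,"grip":0.9},{"offset":[110,-80,-40],"twist":0,"grip":0.9}]'

```text
time: 29.82
tool_pos: [0.6025, -0.0142, 0.3924]
tool_rot: [-0.001, 0.947, 0.323, 0.001]
contact_force: [-0.6, -0.2, -0.1]
gripper_width: 0.901
```

Request:
play_rows --increments '[{"offset":[25,-20,0],"twist":0,"grip":0.9},{"offset":[50,-40,0],"twist":0,"grip":0.9},{"offset":[75,-60,0],"twist":0,"grip":0.9},{"offset":[75,-60,0],"twist":0,"grip":0.9},{"offset":[75,-60,0],"twist":0,"grip":0.9}]'

```text
time: 30.23
tool_pos: [0.6252, 0.0758, 0.3913]
tool_rot: [0.0, 0.947, 0.321, -0.0]
contact_force: [0.7, 0.2, -0.6]
gripper_width: 0.9
```

```bash
python3 - <<'E'
from h import *
np.set_printoptions(precision=3,suppress=True)
Rr=R.from_euler("z",2.2274).as_matrix()
for c in("top","side"):
    f=snap(c,c+"9")
    for k in("green","red","black","yellow"):
        for d in manip.tip_of(f"bottle_{k}_mid",c)[:3]:
            P=w(c,d["xyz"]); print(c,k,round(d["p"],2),P,"run frame",Rr.T@(P-[.4962,-.1988,0]))
    for k in("green","red","black","yellow"):
        for d in manip.tip_of(f"vial_{k}_mid",c)[:1]: print(c,"vial",k,round(d["p"],2),w(c,d["xyz"]))
t=cv2.imread("pics/top9.png")[180:320,110:480];s=cv2.imread("pics/side9.png")[120:420,150:520]
cv2.imwrite("pics/f.png",np.vstack([cv2.resize(t,(740,280)),cv2.resize(s,(370,300)) if 0 else cv2.copyMakeBorder(s,0,0,0,370,0)]))
E
```

```text
top green 0.66 [ 0.433 -0.247  0.045] run frame [0.    0.08  0.045]
top red 0.56 [ 0.479 -0.219  0.051] run frame [-0.005  0.026  0.051]
top black 0.75 [ 0.519 -0.184  0.054] run frame [-0.002 -0.028  0.054]
top yellow 0.62 [ 0.565 -0.147  0.052] run frame [-0.001 -0.086  0.052]
top yellow 0.21 [0.577 0.306 0.025] run frame [ 0.35  -0.372  0.025]
top vial green 0.5 [0.578 0.306 0.024]
top vial red 0.42 [0.567 0.248 0.024]
top vial black 0.65 [ 0.434 -0.253  0.046]
side green 0.64 [ 0.425 -0.251  0.045] run frame [0.002 0.088 0.045]
side red 0.79 [ 0.466 -0.214  0.048] run frame [0.007 0.034 0.048]
side black 0.88 [ 0.514 -0.182  0.048] run frame [ 0.002 -0.024  0.048]
side black 0.78 [0.388 0.121 0.048] run frame [ 0.319 -0.11   0.048]
side black 0.71 [0.404 0.207 0.046] run frame [ 0.377 -0.175  0.046]
side yellow 0.66 [ 0.561 -0.153  0.048] run frame [-0.004 -0.079  0.048]
side vial green 0.71 [0.571 0.305 0.026]
side vial red 0.53 [ 0.494 -0.204  0.001]
side vial black 0.58 [0.551 0.191 0.026]
side vial yellow 0.44 [0.54  0.143 0.025]
```

View pics/f.png

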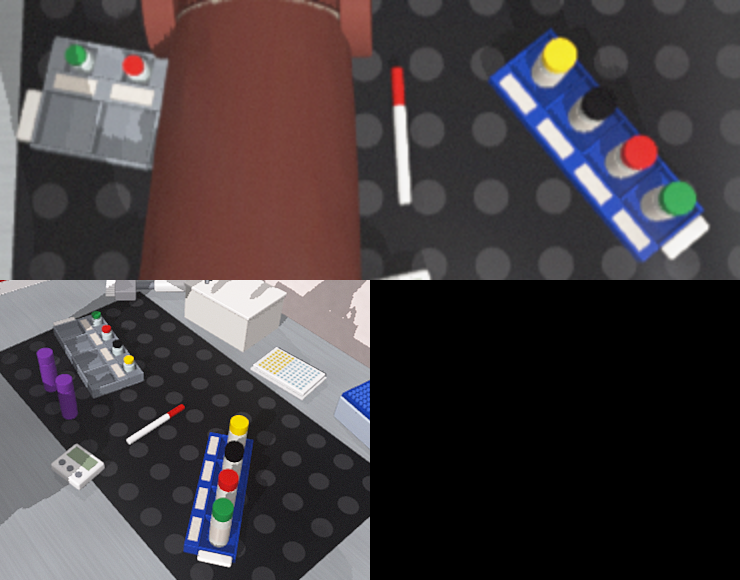

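The final picture shows all four bottles upright in the blue rack, in the order green, red, black, yellow from the tab. The four vials and both purple look-alikes stand where they were. Handing in.

```bash
python3 -c "
from plant import manip
print(manip.job_done(), manip.state()['time'])"
```

```text
the job is handed in; nothing more can be done
the job is handed in; nothing more can be done
```

I moved all four bottles from the grey rack to the blue rack in the same order from the white tab: green, red, black, yellow. I handed the job in after about 31 s of robot time, against the 107 s limit.

- **Bottles:** the last pictures show all four upright and released in pockets 1 to 4. The networks put each bottle within about 8 mm of its pocket centre in both cameras.
- **Vials:** all four still stand in place in the last side picture. In the top picture the arm hid the black and yellow vials.
- **Disagreements:** at the end the networks gave a few wrong matches. The top camera reported the black vial at the green bottle, and the side camera reported the red vial at the blue rack. I discounted these after checking the picture. The red vial's position is therefore confirmed only by the top camera's measurement. The black and yellow vials' positions come only from the side camera.
- **Forces:** the wrist force readings stayed below about 7 N, and no drops or knocks were seen.

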